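Prime the bench oil pump and shut its valve

TASK

Prime the little oil pump on the bench: press its big mushroom-headed plunger down with the fingertips and let it spring back up, again and again, until the indicator pin next to it stands fully out. Only then push the valve lever's upright post round to its stop, so that the lever lies across the outlet pipe. Do not touch the indicator pin or press the small release button, leave the other things on the bench where they are, and finish with the plunger back up.

Things in the scene. Friction and masses are not known exactly. Their poses are not given: they have to be found in the camera images.
- pump: fixed hand oil pump, turned by up to 0.35 rad: plate 120 (x) x 200 (y) x 12 mm carrying a grey block (57 mm high), grey barrel (52 mm across, 81 high), aluminium reservoir (75 high, +x side), brass valve. Origin: centre of the plate's underside, on the bench; z up. In its frame, mm: plunger axis (0, -55), indicator pin (-6, 0), release button (-18, 24), valve axis (0, 62)
- plunger_top (a point): centre of the flat top of the plunger's black mushroom head (42 mm across, 13 mm thick), 130 mm above the bench when up; moves with the plunger
- plunger (a joint): how far the plunger is pressed, m: 0 = up, 0.025 = fully down. A spring returns it (4 N at the top, 12 N fully down)
- pin (a joint): how far the indicator pin is out, m: starts at 0 to 0.008; 0.024 = fully out, at its stop. It rises by 0.18 of each downward movement of the plunger (4.5 mm per full stroke: 4 to 6 strokes) and stays there as the plunger comes up; pumping on when it is fully out does no harm
- pin_top (a point): centre of the top face of the steel indicator pin, 11 mm thick with a 15 mm head, standing in a brass six-sided nut 28 mm across whose top is 71 mm above the bench. This point is 74 mm above the bench when fully in, 98 mm when fully out. Not to be touched
- release_top (a point): centre of the top of the small steel release button (14 mm across, 66 mm above the bench) on the grey block. Not to be pressed
- release (a joint): how far the release button is pressed, m: 0 = up, 0.004 = down; pressing takes 2 to 4 N
- valve_axis (a point): point on the vertical turning axis of the valve lever, 67 mm above the bench
- lever_post (a point): centre of the top of the upright black post (14 mm thick, 69 to 105 mm above the bench) on the end of the valve lever, 55 mm from the lever's axis; moves with it. The flat lever below the post lies 64 to 70 mm above the bench, its hub up to 75 mm
- valve_lever (a joint): lever angle, rad: 0 = open, pointing to the pump's +y, in line with the outlet pipe (starts at 0 to 0.25); 1.571 = shut, at its stop, pointing to the pump's -x (towards the robot), across the pipe. Grows counter-clockwise seen from above; stays where it is left; takes about 2 N at the post
- duct_tape: grey roll of duct tape lying flat, 102 mm across, 48 mm high; loose, a bystander; origin: centre of its underside
- pliers: pliers with red handles lying flat, 59 x 185 x 18 mm, long side roughly along y; loose, a bystander; origin: centre of its underside
- nail_tin: open grey metal tin of nails, 74 mm across, 79 mm high; loose, a bystander; origin: centre of its underside
- jar_screws: screw-top jar of screws with pale lid, 80 x 85 mm, 97 mm high; loose, a bystander; origin: centre of its underside
- glue_bottle: yellow glue bottle with pointed red cap, 52 mm across, 169 mm high; loose, a bystander; origin: centre of its underside
- hammer: wooden-handled hammer lying flat, 128 x 280 x 27 mm, long side roughly along y; loose, a bystander; origin: centre of its underside

How it is judged (in metres and radians):
On the way, in this order (a step that is already met when the one before it is completed fails the run):
1. the indicator pin stands fully out while the valve is still open (value of joint pin above 0.0225 m and value of joint valve_lever below 0.4 rad), for 0.1 s.
2. the valve lever is pushed round to shut (value of joint valve_lever above 1.4 rad), for 0.2 s.
At the end, for the whole second after the job is handed in: the indicator pin is out by more than 22.2 mm of 24 mm, the valve lever is at more than 1.4 of 1.571 rad, the plunger is up to within 3 mm and the release button is up; every bystander is within 30 mm of where it stood (value of joint pin above 0.0222 m and value of joint valve_lever above 1.4 rad and value of joint plunger below 0.003 m and value of joint release below 0.001 m and distance of each of duct_tape, pliers, nail_tin, jar_screws, glue_bottle, hammer from where it was at the start of the episode below 0.03 m); the robot touches nothing.
It fails at once if the valve lever is pushed past 0.4 rad before the indicator pin is fully out (22 mm) (value of joint valve_lever above 0.4 rad and value of joint pin below 0.022 m).
It fails at once if the robot touches the indicator pin (over 1 N) (contact force between any of the fingers, the arm and pin above 1 N).
It fails at once if the release button is pressed by more than 2 mm (value of joint release above 0.002 m).
It fails at once if a bystander (tape roll, pliers, tin, jar, bottle or hammer) is moved or lifted by more than 30 mm (distance of any of duct_tape, pliers, nail_tin, jar_screws, glue_bottle, hammer from where it was at the start of the episode above 0.03 m).
It also fails if it takes over 53 s, if anything falls off the work surface, if the arm or the gripper's body presses on something with over 40 N, if the wrist force passes 120 N, or if a joint passes its speed limit or range.

ROBOT

A 6-joint arm with a two-finger parallel gripper is mounted at the origin on a cart in front of the work surface, level with it; the furniture and walls round the work are solid. World frame = base frame: x ahead of the robot, y to its left, z up, the work surface at z = 0. Lengths are in mm, angles in rad, forces in N, time in s.
With the tool pointing down it reaches from about 325 to 775 mm from the base axis. Payload 9.3 kg.
Tool frame: the origin (TCP) lies midway between the tips of the shut fingers; the grasp point (between the pads) lies 19 mm behind it (grip_point_offset is the distance from the TCP to the grasp point, in mm); z points along the fingers, y is the line along which they close (so a half turn about z gives the same grasp; the last joint's range is limited). The gripper opens to 85 mm and grips with 20 to 120 N. Pads are 22 mm wide; open, the fingers measure 114 mm over their backs; the gripper's body (76 mm by 85 mm) begins 54 mm behind the grasp point. The pads swing forward as they close: fully open they stand 13 mm farther back than shut.
Start: joints at [-1.443, 0.259, 0.021, 1.334, 0, 1.418], TCP at [152.412, -528.458, 231.279] pointing down, gripper open.
Joint ranges: [-3.04, 3.04], [-0.91, 1.82], [-1.04, 1.36], [-1.92, 1.95], [-1.52, 1.45], [-3.14, 3.14]. Speed limits (rad/s): [2.22, 2.22, 2.79, 3.14, 3.14, 3.14].

INTERFACE

Orientations are given as a 3x3 rotation matrix whose columns are the frame's x, y, z axes.
In Python, from plant import move_to, move_l, goto_joints, gripper_to, wait, ik, get_obs, snapshot, Unreachable, hand_in, boxes_of, spot_point, grip_point_offset gives the robot as it stands. Calls block until the motion is done:
- move_to(position, orientation): joint-space move of the TCP to a pose.
- move_l(position, rotation=None, feed=150): straight line of the TCP; rotation=None keeps the orientation; feed is the mean speed in mm/s.
- goto_joints(angles): joint-space move.
- gripper_to(opening): finger opening in mm; the grip force is fixed at half the most; returns when the fingers have stopped.
- wait(seconds).
- ik(position, orientation): joint angles nearest the present ones, or None.
- get_obs(): the state.
- snapshot(name): name is "scene" or "top"; returns a dict with "img" (384x512x3 uint8, red, green, blue), "intrinsics" (3x3 intrinsics, pixels), "R" (3x3) and "t" (3): a world point X has camera coordinates R X + t. Camera axes: x right, y down, z forward; pixel columns grow to the right and rows downward; lengths in mm; the calibration is good to about 2 mm. A picture is of the moment at which its call begins. There is no depth.
A pose or a line that the arm cannot do raises Unreachable and nothing moves.
- hand_in(): hands the job in; it is judged then, once.
Trained networks look in a picture, given as the dict that the camera call returned (one of the last four; its "shot" number tells which), for a name from the list of things; names that differ only in an ending like _2 or _b are one class to them, and where a whole thing is asked for, a point or a joint stands for the part that bears it (a point fixed in the world has none). Each returns a list of dicts, best first, with "score" (0 to 1); they miss things now and then, are a little off and sometimes report something else, mostly with a low value. They report only what shows in the picture. A call takes as long as a camera call.
- boxes_of(name, picture): "location" ([x, y, z] in mm, in world coordinates, good to about 4 mm: the middle of the surface that is visible of it).
- spot_point(name, picture): "location" ([x, y, z] in mm, in world coordinates, good to about 4 mm: a listed point, or the origin of a listed thing).
The state is a dict: "time_s": time; "q": joint angles; "qvel": joint speeds; "joint_efforts": joint torques, N m; "eef_pos": TCP position; "ee_rot": TCP orientation; "force": force on the tool from outside, world axes, zero at the start; "moment": the same for the moment, N m; "width": finger opening in mm; "gripper_force": force on a finger pad.
Only numpy, scipy, OpenCV 4.12 (cv2) and the standard library are available. Lean on these libraries where they do the work, as an engineer would, in place of code of your own. Each camera call takes 0.05 s, during which the arm holds its last target. There are 200 camera calls.

## Working session

There is one attempt and no reset: what is moved stays moved. The work goes in short steps, each a Python script; the robot and the scene stay as the last script left them, time stands still between calls to the robot, and variables do not carry over. Pictures are saved under pics/ and viewed, at most 10 in all, crops included, and the job is handed in when it is done.

```bash
mkdir -p pics
cat > h.py <<'E'
import numpy as np, cv2
from plant import *
def save(p,n): cv2.imwrite('pics/'+n,cv2.cvtColor(p['img'],cv2.COLOR_RGB2BGR))
def proj(p,X):
    c=p['R']@np.array(X,float)+p['t']; u=np.array(p['intrinsics'])@c; return u[:2]/u[2]
E
python3 - <<'E'
from h import *
A=snapshot('scene');B=snapshot('top')
save(A,'a.png');save(B,'b.png')
for n in ['pump','plunger_top','pin_top','release_top','valve_axis','lever_post','duct_tape','pliers','nail_tin','jar_screws','glue_bottle','hammer']:
    for p in (A,B):
        r=spot_point(n,p)
        print(n,[(np.round(d['location']).tolist(),round(d['score'],2)) for d in r[:2]])
print(get_obs()['time_s'],grip_point_offset)
E
```

```text
pump [([490.0, 192.0, -1.0], 0.96)]
pump [([488.0, 196.0, 0.0], 0.66)]
plunger_top [([492.0, 139.0, 131.0], 0.69)]
plunger_top [([492.0, 135.0, 134.0], 0.7), ([445.0, -363.0, -3.0], 0.53)]
pin_top []
pin_top []
release_top []
release_top []
valve_axis [([489.0, 257.0, 68.0], 0.75)]
valve_axis [([490.0, 255.0, 65.0], 0.7)]
lever_post [([488.0, 309.0, 101.0], 0.49)]
lever_post [([487.0, 312.0, 106.0], 0.59)]
duct_tape [([426.0, -132.0, 0.0], 0.89)]
duct_tape [([426.0, -135.0, -8.0], 0.81)]
pliers []
pliers [([364.0, 57.0, -5.0], 0.73)]
nail_tin [([424.0, 446.0, -3.0], 0.6)]
nail_tin [([425.0, 448.0, 2.0], 0.58)]
jar_screws [([638.0, 453.0, -1.0], 0.85)]
jar_screws [([640.0, 453.0, -3.0], 0.66)]
glue_bottle []
glue_bottle [([700.0, 61.0, 6.0], 0.82)]
hammer [([446.0, -372.0, -8.0], 0.65)]
hammer [([441.0, -364.0, -1.0], 0.83), ([699.0, 62.0, 6.0], 0.68)]
1.3 18.700000000000003
```

View pics/a.png

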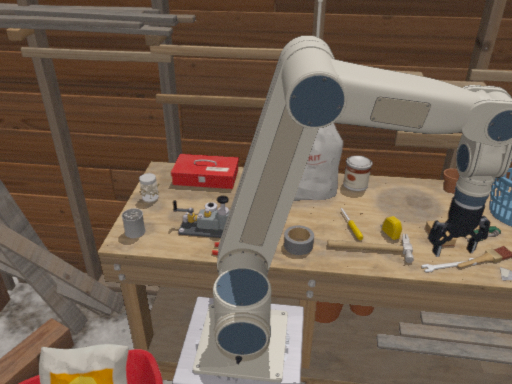

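View pics/b.png

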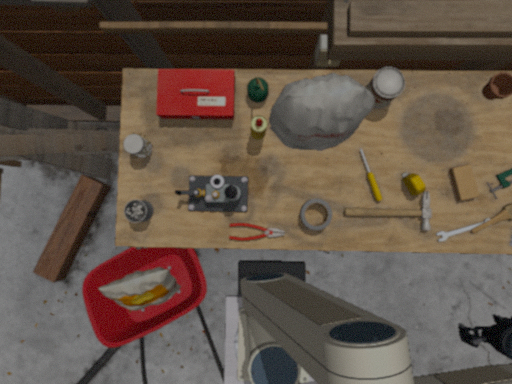

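The scene picture shows the pump at about (210,220), and the top picture at (218,193): the black plunger is at (232,192) and the lever points left at (180,193). The reported points fit the pump geometry with yaw near 0, so I'll go above the plunger and find contact by force.

Run:
```python
from h import *
gripper_to(0)
R=np.array([[0,1,0],[1,0,0],[0,0,-1.]])
for r in (R, R@np.diag([-1,-1,1])): print(ik([492,137,231],r))
c=[q for q in (( ik([492,137,231],r),r) for r in (R, R@np.diag([-1,-1,1]))) if q[0] is not None]
q,r=min(c,key=lambda t:abs(t[0][5]))
move_to([492,137,231],r); move_l([492,137,150],feed=150)
A=snapshot('scene');B=snapshot('top')
for n in ['plunger_top','pin_top','release_top','valve_axis','lever_post','pump']:
    for p in (A,B):
        print(n,[(np.round(d['location']).tolist(),round(d['score'],2)) for d in spot_point(n,p)[:2]])
i=A['img'];u=proj(A,[490,200,80]).astype(int);print(u)
cv2.imwrite('pics/c.png',cv2.resize(cv2.cvtColor(i[u[1]-50:u[1]+50,u[0]-65:u[0]+65],4),None,fx=5,fy=5,interpolation=3))
for z in range(146,118,-2):
    move_l([492,137,z],feed=60); f=get_obs()['force'][2]; print(z,round(f,1))
    if f>6: break
print(get_obs()['time_s'],get_obs()['q'])
```

```text
[ 0.10714467  0.19157255 -0.06846645  1.31075733  0.          1.677941  ]
[ 0.10714467  0.19157255 -0.06846645  1.31075733  0.         -1.46365166]
plunger_top [([491.0, 136.0, 128.0], 0.46)]
plunger_top []
pin_top []
pin_top []
release_top []
release_top []
valve_axis [([490.0, 256.0, 64.0], 0.68)]
valve_axis []
lever_post [([489.0, 311.0, 101.0], 0.57), ([424.0, -132.0, -2.0], 0.54)]
lever_post [([487.0, 312.0, 103.0], 0.42)]
pump [([488.0, 192.0, 0.0], 0.64)]
pump []
[204 208]
146 0.2
144 0.5
142 -0.5
140 0.7
138 0.3
136 0.2
134 0.1
132 -0.6
130 0.5
128 3.9
126 4.8
124 6.3
9.1 [ 1.07141272e-01  2.48828103e-01 -2.74148966e-01  1.04742138e+00
  4.36712583e-05 -1.46366708e+00]
```

View pics/c.png

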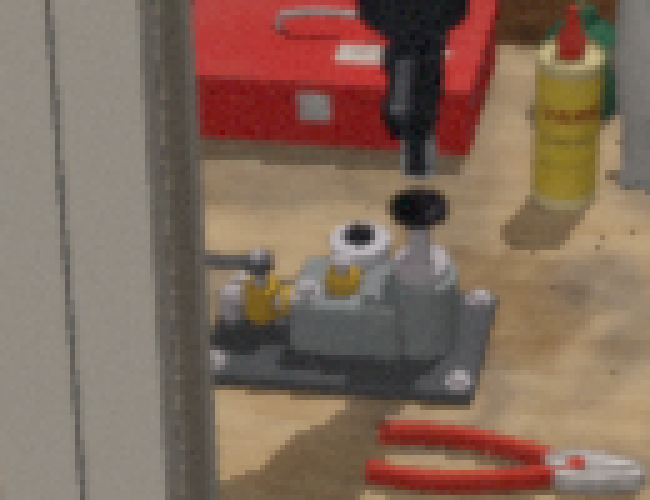

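The crop shows the fingers centred over the black head at (418,205). The pin is still in, in the brass nut at (345,278). Contact came at 129 mm as expected, so I'll find the bottom of the stroke and then pump.

Run:
```python
from h import *
for z in (112,107,106,105,104,103):
    move_l([492,137,z],feed=60); f=get_obs()['force'][2]; print(z,round(f,1))
    if f>20: break
zb=z
for k in range(6):
    move_l([492,137,132],feed=120); wait(.1); a=get_obs()['force'][2]
    move_l([492,137,zb],feed=90); o=get_obs(); print(round(a,1),round(o['force'][2],1),o['eef_pos'][2])
move_l([492,137,160])
A=snapshot('scene')
u=proj(A,[490,200,80]).astype(int)
for n in ['plunger_top','pin_top','lever_post']:
    print(n,[(np.round(d['location']).tolist(),round(d['score'],2)) for d in spot_point(n,A)[:2]])
print(proj(A,[491,192,74]),proj(A,[491,192,98]),u)
cv2.imwrite('pics/d.png',cv2.resize(cv2.cvtColor(A['img'][u[1]-50:u[1]+50,u[0]-65:u[0]+65],4),None,fx=5,fy=5,interpolation=3))
print(get_obs()['time_s'])
```

```text
112 8.3
107 10.5
106 11.0
105 11.3
104 12.4
103 22.2
0.2 27.8 104.77075412152365
-0.6 27.7 104.72700457054687
-0.5 28.1 104.71531774316419
-0.2 27.2 104.74480043257034
-0.1 27.7 104.72115385696398
-0.0 27.8 104.72130365403552
plunger_top [([491.0, 136.0, 130.0], 0.58), ([490.0, 190.0, 0.0], 0.34)]
pin_top [([484.0, 194.0, 102.0], 0.35)]
lever_post [([488.0, 307.0, 102.0], 0.37)]
[206.86957931 209.41419426] [206.51371397 203.83377767] [204 208]
17.2333
```

View pics/d.png

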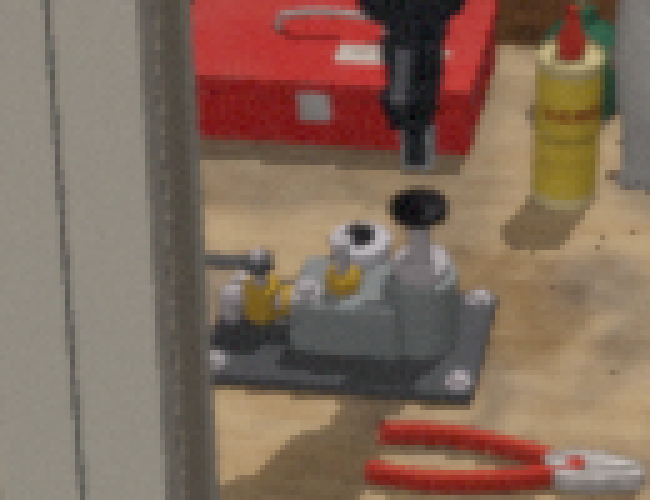

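After seven full strokes, each reaching the stop, the crop shows the pin standing out of the nut at about (345,250), and the plunger is up. The network puts the pin top at about 100 mm, so it is fully out. Next is the lever.

Run:
```python
from h import *
V=np.array([490,256.]);z=84
def pose(a,d,z=z,s=1):
    r=np.array([-np.sin(a),np.cos(a)]);t=np.array([-np.cos(a),-np.sin(a)])
    R=np.array([[s*t[0],s*r[0],0],[s*t[1],s*r[1],0],[0,0,-1.]])
    return [*(V+55*r-d*t),z],R
best=None
for s in (1,-1):
    q=[ik(*pose(a,18,s=s)) for a in (0,.4,.8,1.2,1.6)]
    if any(x is None for x in q): print(s,'none');continue
    m=max(abs(x[5]) for x in q); c=max(np.abs(np.diff([x[5] for x in q])));print(s,m,c,[round(x[5],2) for x in q])
    if c<1 and (best is None or m<best[0]): best=(m,s)
s=best[1]
P,R=pose(0,45,160,s); move_to(P,R); move_l(pose(0,45,s=s)[0],feed=120)
move_l(pose(0,22,s=s)[0],feed=60)
f0=0
for a in np.arange(0,1.66,.1):
    P,R=pose(a,18,s=s); move_l(P,R,feed=60); o=get_obs(); t=-R[:2,0]*s; f=np.dot(o['force'][:2],t)
    print(round(a,2),round(f,1),round(o['force'][2],1))
    if f>15 : break
wait(.3);print(np.dot(get_obs()['force'][:2],t))
A=snapshot('scene');B=snapshot('top')
for p in (A,B): print([(np.round(d['location']).tolist(),round(d['score'],2)) for d in spot_point('lever_post',p)[:2]])
P,R=pose(a,40,s=s); move_l(P,R,feed=100); move_l([*P[:2],200],feed=200)
A=snapshot('scene');B=snapshot('top')
for n in ['lever_post','plunger_top','pin_top']:
    for p in (A,B): print(n,[(np.round(d['location']).tolist(),round(d['score'],2)) for d in spot_point(n,p)[:2]])
u=proj(B,[490,200,80]).astype(int)
cv2.imwrite('pics/e.png',cv2.resize(cv2.cvtColor(B['img'][u[1]-50:u[1]+50,u[0]-65:u[0]+65],4),None,fx=5,fy=5,interpolation=3))
u=proj(A,[490,200,80]).astype(int)
cv2.imwrite('pics/f.png',cv2.resize(cv2.cvtColor(A['img'][u[1]-50:u[1]+50,u[0]-65:u[0]+65],4),None,fx=5,fy=5,interpolation=3))
print(get_obs()['time_s'])
```

```text
1 1.2037876605658777 0.42779350464858634 [np.float64(0.41), np.float64(0.03), np.float64(-0.37), np.float64(-0.78), np.float64(-1.2)]
-1 3.1128802660579975 5.889235447770311 [np.float64(-2.73), np.float64(-3.11), np.float64(2.78), np.float64(2.37), np.float64(1.94)]
0.0 -0.0 -0.3
0.1 -0.5 0.2
0.2 -0.2 0.8
0.3 0.1 0.0
0.4 -0.1 0.4
0.5 -0.0 -0.3
0.6 -0.2 0.1
0.7 0.3 -0.5
0.8 -0.1 -0.6
0.9 -0.4 0.6
1.0 -0.5 -0.8
1.1 -0.6 -0.1
1.2 -0.2 -0.3
1.3 0.1 0.2
1.4 -0.2 0.3
1.5 -0.4 -0.1
1.6 4.6 -1.3
5.4356770142451
[([435.0, 252.0, 103.0], 0.59), ([492.0, 254.0, 66.0], 0.54)]
[([436.0, 255.0, 106.0], 0.41)]
lever_post [([436.0, 252.0, 101.0], 0.59)]
lever_post [([488.0, 254.0, 66.0], 0.49), ([435.0, 257.0, 103.0], 0.41)]
plunger_top [([494.0, 136.0, 130.0], 0.41)]
plunger_top [([491.0, 137.0, 132.0], 0.61), ([639.0, 455.0, -1.0], 0.28)]
pin_top [([486.0, 194.0, 102.0], 0.5)]
pin_top []
26.425
```

View pics/f.png

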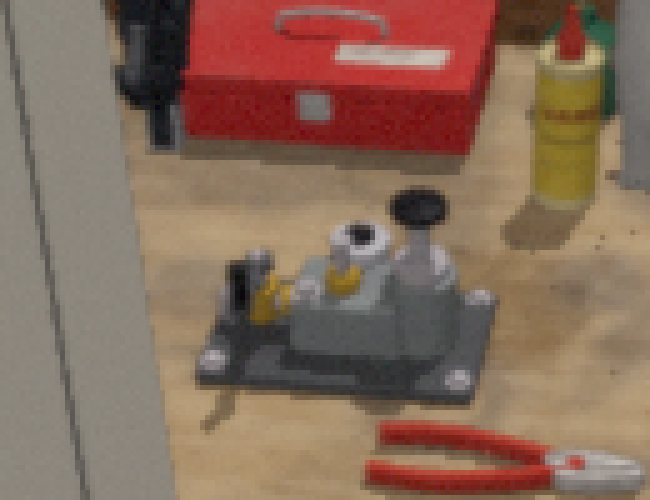

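View pics/e.png

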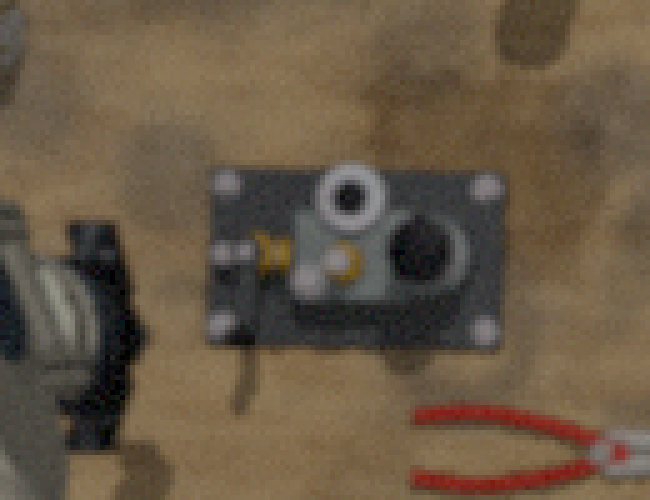

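Both crops show the lever across the pipe: the post is at (238,285) in the scene crop and (240,325) in the top crop. The push force rose at the stop, the pin is out at (345,255), the plunger is up and the gripper is clear.

```bash
python3 -c "
from h import *
print(hand_in())"
```

```text
the job is handed in; nothing more can be done
None
```

I primed the pump with seven full strokes until the indicator pin stood fully out, then pushed the valve lever round to its stop, left the plunger up and the robot clear, and handed the job in; `hand_in` returned no verdict.

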